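Load a lantern panel into the sprung jaw of a bench engraver and shut the guard

ROBOT

A 7-joint arm with a two-finger parallel gripper is mounted at the origin on the work surface. World frame = base frame: x ahead of the robot, y to its left, z up, the work surface at z = 0. Lengths are in m, angles in rad, forces in N, time in s.
With the tool pointing down it reaches from about 0.4 to 0.9 m from the base axis. Payload 5.5 kg.
Tool frame: the origin (TCP) lies between the finger pads; the fingertips stand 19 mm ahead of it and the grasp point (between the pads) is the TCP; z points along the fingers, y is the line along which they close (so a half turn about z gives the same grasp; the last joint's range is limited). The gripper opens to 92 mm and grips with 3 to 60 N. Pads are 19 mm wide; open, the fingers measure 130 mm over their backs; the gripper's body (75 mm by 190 mm) begins 47 mm behind the grasp point.
Start: joints at [0.263, 0.501, -0.427, 1.55, 0.221, 1.138, -0.21], TCP at [0.65, 0, 0.246] pointing down, gripper open.
Joint ranges: [-2.88, 2.88], [-0.31, 2.03], [-1.54, 1.56], [0.2, 2.42], [-1.41, 4.55], [0.19, 2.02], [-2.57, 2.57]. Speed limits (rad/s): [2.57, 2.57, 3.14, 3.14, 3.14, 3.14, 3.14].

INTERFACE

Orientations are given as a rotation vector (axis times angle).
In Python, from rig import r gives the robot as it stands.
- The arm moves only by the tool servo_tool, never from a script. Its argument "increments" is a list that holds one entry, the list of rows, each a list of 6 numbers: the shift along the tool's x, y, z as a fraction of full scale, then the turn, a rotation vector about the tool's x, y, z as a fraction of full scale. A call has 1 to 10 rows; each row shifts and turns the commanded pose from where the row before left it, along the tool's axes as they then stand; what a row does not reach is not made up. Full scale, the value 1, is 40 mm for a shift and 45 degrees for a turn. A row lasts 1/10 s, in which the tool goes at most 50 mm and 8.59 degrees, less where a joint would pass 70% of its speed; a pose out of reach is approached as far as the arm can. A call with a number of a shift or a turn outside -1 to 1 is refused whole. A call with a gripper value outside its range is refused whole. "jaw" is the closure, from 0 (fully open) to 1 (shut), set as the call begins (left out, the last holds). The fingers move at their own pace and stop on an object; "grip_force" is the grip in N (left out, the last holds). Time passes only in rows, so rows that do not move let the fingers close. It gives the time, the measured TCP pose, the force, the opening and the grip force at its end, in the units of the state.
- r.get_obs(): the state, without advancing time (a new reading comes with each control period).
- r.read_camera(name): name is "scene" or "side" or "wrist"; returns the picture (400x640x3 uint8, blue, green, red); there is no depth.
- r.camera_model(name): a dict with "vfov" (degrees; the focal length in pixels is half the picture's height over the tangent of half this angle, whatever the lens; pixels are square), "cx", "cy" (the principal point, pixels), "k1" (the pictures are not rectified: a ray, as slopes to the right and down, at radius r is drawn at 1 + k1 r^2 times it, then the intrinsics apply), "xyz" and "attitude" of the camera in the world. Camera axes: x right, y up, looking along -z (the intrinsics and any distortion apply to the point x, -y, -z); pixel columns grow to the right and rows downward; lengths in m; the calibration is good to about 2 mm. A picture is of the moment at which its call begins: read the wrist's pose just before it. camera_model takes no time and is no camera call; for the wrist camera it gives the pose at the moment of the call.
- r.hand_in(): hands the job in; it is judged then, once.
The state is a dict: "t": time; "qpos": joint angles; "qd": joint speeds; "joint_efforts": joint torques, N m; "eef_pos": TCP position; "tool_rot": TCP orientation; "contact_force": force on the tool from outside, world axes, zero at the start; "wrist_torque": the same for the moment, N m; "width": finger opening in m; "grasp_force": force on a finger pad.
Only numpy, scipy, OpenCV 4.12 (cv2) and the standard library are available. Lean on these libraries where they do the work, as an engineer would, in place of code of your own. Each camera call takes 0.05 s, during which the arm holds its last target. There are 200 camera calls.

TASK

Swing the engraver's clear guard up to upright, then take the small pierced brass panel from its wooden rest and load it flat on the engraver's bed, midway across it: one end tucked under the lip of the sprung jaw, the other end down flat against the fence, without forcing it. Let go of the panel, then lower the guard gently until it is fully closed, not letting it slam, and leave the other things on the counter alone.

Things in the scene. Friction and masses are not known exactly. Their poses are not given: they have to be found in the camera images.
- panel: The part: small pierced brass lantern panel, 120 long (x) x 56 wide (y) x 10 thick (z) mm, 0.19 to 0.34 kg, the same either way round. Origin: centre of its underside. Starts lying flat on the wooden rest; gripped from above across its 56 mm width. Its pierced openings are not for gripping.
- rest: Fixed wooden block 100 (x) x 36 (y) x 30 mm high, under the panel and narrower than it, so fingers can pass down beside it. Origin: centre of its underside.
- station: Bench engraver, a fixed low machine; x axis from the sprung jaw (towards the robot) to the fence and guard hinge. Origin on the counter under the middle of the panel seat. Base plate 240 x 160 x 12 mm; the bed is 40 mm wide (y), top 40 mm above the counter, open at both sides so that fingers straddling the panel pass beside it. A 66 mm high housing stands behind the hinge (x = +132 to +218 mm).
- seat (a point): Point on the bed's top where the origin (underside centre) of a properly loaded panel comes to lie; axes as the station's. The panel's ends are then at x = -60 and +60 mm.
- fence (a point): Top middle of the face of the fence, a fixed steel block 50 mm wide and 12 mm thick at the bed's far end: its face is 60 mm in +x from the seat, its top only 6 mm above the bed.
- jaw_lip (a point): Middle of the lower edge of the tip of the jaw's overhanging lip (moves with the jaw; at rest 45 mm in -x from the seat). The lip's underside is 15 mm above the bed, its top 20 mm; it overhangs the jaw's upright face by 8 mm, so the face at rest is 53 mm from the seat. The panel's end goes under the lip with the panel tilted 8 to 15 degrees, jaw end low, fence end high.
- jaw (a joint): Travel of the sprung jaw, m: 0 at rest, grows as the panel's end pushes it in -x, hard stop at 0.013. It resists with about 4 N at 0, 9 N at 0.007, 13 N at 0.013 (damped: 1 N more per 10 mm/s). The panel clears the fence only with the jaw pushed back more than 0.007; let go, the spring slides the panel against the fence, and it reads 0.007.
- guard (a joint): Angle of the guard, rad: 0 closed (level), 1.57 upright, stop at 1.75. Stiff friction hinge: it stays where it is left; about 4 to 5 N at the handle to lift, 1 to 2 N to lower. Starts closed or ajar (up to 0.3). A steel-framed clear sheet 134 mm wide, reaching 182 mm from the hinge, with skirts 22 mm deep along both sides.
- guard_handle (a point): Middle of the guard's handle: a round steel bar 12 mm thick and 108 mm long, along the station's y, 225 mm from the hinge axis in the plane of the guard, with a gap of 37 mm between bar and guard's front edge; its two arms stand 48 mm either side of the middle. Can be pinched from above at every angle; it turns in the grip.
- guard_hinge (a point): Point on the guard's hinge axis (along the station's y), 105 mm in +x from the seat, 75 mm above the counter. A hold-down bar under the guard, 55 mm from this axis, ends 2 mm above a well loaded panel, so the guard will not close on a badly seated one.
- stand: Bystander, fixed: wooden stand 120 x 170 x 38 mm with five upright slots. Origin: centre of its underside.
- wide_panel: Bystander: larger pierced brass panel, 100 wide x 130 mm tall x 9, upright in the stand. Origin: middle of its lower edge.
- glass_pane: Bystander: orange glass pane 90 x 120 mm tall x 9, upright in the stand. Origin: middle of its lower edge.
- corner_post: Bystander: square brass bar 160 mm long, 14 to 20 mm thick, lying. Origin: middle of its underside.
- awl: Bystander: bone-handled awl 142 mm long, 20 mm thick, lying. Origin: under the handle's ferrule end.
- tea_glass: Bystander: green tea glass, 60 mm wide, 85 mm tall. Origin: centre of its underside.
- rivet_tray: Bystander: open wooden tray 110 x 80 x 30 mm. Origin: centre of its underside.
- hammer: Bystander: hammer 220 mm long, lying. Origin: about the middle of its underside.
Not all that is in view belongs to the job. What is shaped like the panel but pink or turquoise is not meant. Of the things that look like the rest, take the one that is farthest to the robot's right at the start.

How it is judged:
By the outcome, as a careful person would: the job done as asked, in the order asked, and still so for the second after the job is handed in, with the robot touching nothing.
It also fails if it takes over 72 s, if anything falls off the work surface, if the arm or the gripper's body presses on something with over 40 N, if the wrist force passes 120 N, or if a joint passes its speed limit or range.

## Working session

There is one attempt and no reset: what is moved stays moved. The work goes in short steps, Python scripts to look and compute and a tool call to move; the robot and the scene stay as the last step left them, time stands still between calls to the robot, and variables do not carry over. Pictures are saved under pics/ and viewed, at most 10 in all, crops included, and the job is handed in when it is done.

Besides the shell and the picture viewer there is one more tool, called as name(argument=value, ...), one argument or row to a line, values as JSON. servo_tool: Moves the arm, as the interface text tells. Shift numbers are shares of 40 mm and turn numbers shares of 45 degrees, none past 1 either way. Its arguments: {"type":"object","properties":{"increments":{"type":"array","items":{"type":"array","items":{"type":"array","items":{"type":"number"}}}},"jaw":{"type":"number"},"grip_force":{"type":"number"}},"required":["increments"]}

```bash
mkdir -p pics; ls
cat > h.py <<'E'
import numpy as np, cv2
from scipy.spatial.transform import Rotation as R
from rig import r
def cam(n):
    m=r.camera_model(n); return m
def rot(m):
    a=np.array(m["attitude"],float)
    return a if a.shape==(3,3) else R.from_rotvec(a).as_matrix()
def K(m):
    f=200/np.tan(np.radians(m["vfov"])/2)
    return np.array([[f,0,m["cx"]],[0,f,m["cy"]],[0,0,1]]),np.array([m["k1"],0,0,0,0.])
def ray(m,px):
    k,d=K(m); p=cv2.undistortPoints(np.array(px,float).reshape(-1,1,2),k,d).reshape(-1,2)
    v=np.c_[p[:,0],-p[:,1],-np.ones(len(p))]@rot(m).T
    return np.array(m["xyz"]),v
def onz(m,px,z):
    o,v=ray(m,px); return o+v*((z-o[2])/v[:,2])[:,None]
def tri(m1,p1,m2,p2):
    o1,v1=ray(m1,[p1]);o2,v2=ray(m2,[p2]);v1=v1[0];v2=v2[0]
    s=np.linalg.lstsq(np.c_[v1,-v2],o2-o1,rcond=None)[0]
    a=o1+s[0]*v1;b=o2+s[1]*v2
    return (a+b)/2,np.linalg.norm(a-b)
def proj(m,P):
    k,d=K(m); q=(np.atleast_2d(P)-np.array(m["xyz"]))@rot(m); q=q*[1,-1,-1]
    return cv2.projectPoints(q,np.zeros(3),np.zeros(3),k,d)[0].reshape(-1,2)
E
python3 - <<'E'
from h import *
for n in("scene","side","wrist"):
    m=cam(n);print(n,m); cv2.imwrite(f"pics/{n}0.png",r.read_camera(n))
o=r.get_obs();print(o)
E
```

```text
pics
scene {'vfov': 43.000183102490226, 'cx': 324.5797735951735, 'cy': 200.06975154880737, 'k1': -0.1427912064191948, 'xyz': array([ 1.05309533, -0.93693691,  1.05568109]), 'attitude': array([0.83448087, 0.22253457, 0.47362208])}
side {'vfov': 45.305375226625245, 'cx': 330.6680211389988, 'cy': 194.02137189201486, 'k1': -0.01738618994863852, 'xyz': array([-0.03334522,  0.93782173,  1.35800561]), 'attitude': array([ 0.2180173 , -0.86940533, -2.4759682 ])}
wrist {'vfov': 60.59112384080543, 'cx': 322.00919618386746, 'cy': 201.8225773465709, 'k1': -0.05654931763756048, 'xyz': array([0.6498333 , 0.07465157, 0.38439724]), 'attitude': array([-0.28129076,  0.00098278, -0.00081526])}
{'t': 0.15, 'qpos': array([ 0.26320819,  0.50168245, -0.42682232,  1.55121742,  0.22079839,
        1.1382911 , -0.21031739]), 'qd': array([ 1.06919170e-03, -2.44090931e-03, -3.96326136e-04, -4.35381601e-03,
        1.64727657e-05, -2.41637406e-04,  2.33398596e-04]), 'joint_efforts': array([-7.47210433e-03, -5.67105460e+01, -5.82536548e+00, -2.79454994e+01,
       -6.86119194e-02,  2.65310478e-02,  1.03786256e-04]), 'eef_pos': array([ 6.49480122e-01, -3.95120669e-05,  2.44881544e-01]), 'tool_rot': array([-2.22062255e+00, -2.22064381e+00,  1.64502712e-03]), 'contact_force': array([-0.73606847, -0.34829869, -0.15617056]), 'wrist_torque': array([-0.02551749,  0.03008578, -0.03555508]), 'grasp_force': 0.0, 'width': 0.09182160922087244}
```

View pics/scene0.png

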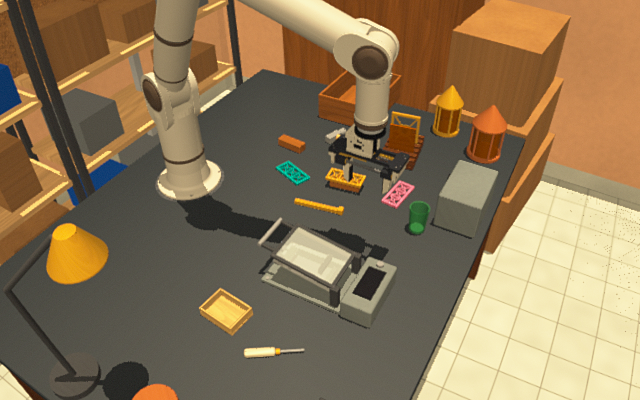

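View pics/side0.png

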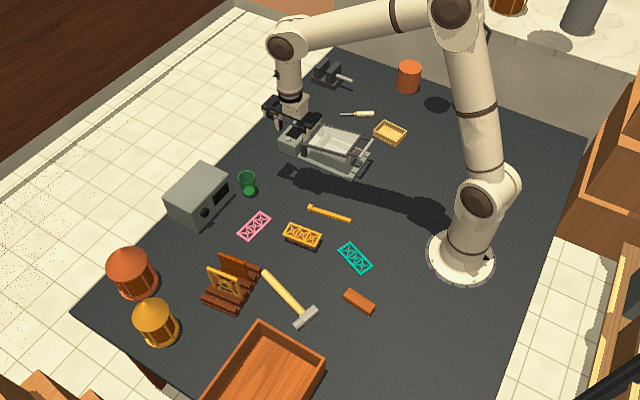

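The scene view shows the station at about (320,265) with the handle bar at (271,233), and the brass panel on its rest at (345,180). In the side view the panel is at (303,235) and the station at (325,145), partly behind the gripper. I'll enlarge both.

Run:
```python
from h import *
a=cv2.imread("pics/scene0.png");b=cv2.imread("pics/side0.png")
z=lambda i,x,y,w,h:cv2.resize(i[y:y+h,x:x+w],(w*4,h*4),interpolation=cv2.INTER_CUBIC)
t=np.vstack([np.hstack([z(a,250,205,100,75),z(a,320,205,100,75)]),np.hstack([z(b,275,115,100,75),z(b,260,200,100,75)])])
cv2.imwrite("pics/c1.png",t)
# panel mask
m1,m2=cam("scene"),cam("side")
for n,i,m,box in(("scene",a,m1,(320,160,372,200)),("side",b,m2,(275,212,330,262))):
    x0,y0,x1,y1=box;h=cv2.cvtColor(i[y0:y1,x0:x1],cv2.COLOR_BGR2HSV)
    k=cv2.inRange(h,(14,120,120),(28,255,255));ys,xs=np.nonzero(k)
    rc=cv2.minAreaRect(np.c_[xs+x0,ys+y0].astype(np.float32));bx=cv2.boxPoints(rc)
    P=onz(m,bx,.04);print(n,bx.tolist(),"\n",P,P.mean(0),np.linalg.norm(np.diff(P,axis=0),axis=1))
```

```text
scene [[325.0, 160.0], [365.0, 160.0], [365.0, 190.0], [325.0, 190.0]] 
 [[0.38143292 0.26018423 0.04      ]
 [0.49918909 0.32467887 0.04      ]
 [0.56718153 0.18285567 0.04      ]
 [0.4577007  0.12292584 0.04      ]] [0.47637606 0.22266115 0.04      ] [0.13426122 0.15727934 0.1248104 ]
side [[281.0442199707031, 235.33624267578125], [296.0973205566406, 198.539794921875], [330.4017639160156, 212.57342529296875], [315.3486633300781, 249.369873046875]] 
 [[0.53384946 0.26016608 0.04      ]
 [0.57543678 0.10630031 0.04      ]
 [0.44242674 0.09647923 0.04      ]
 [0.40915022 0.24780146 0.04      ]] [0.4902158  0.17768677 0.04      ] [0.15938689 0.13337212 0.15493787]
```

View pics/c1.png

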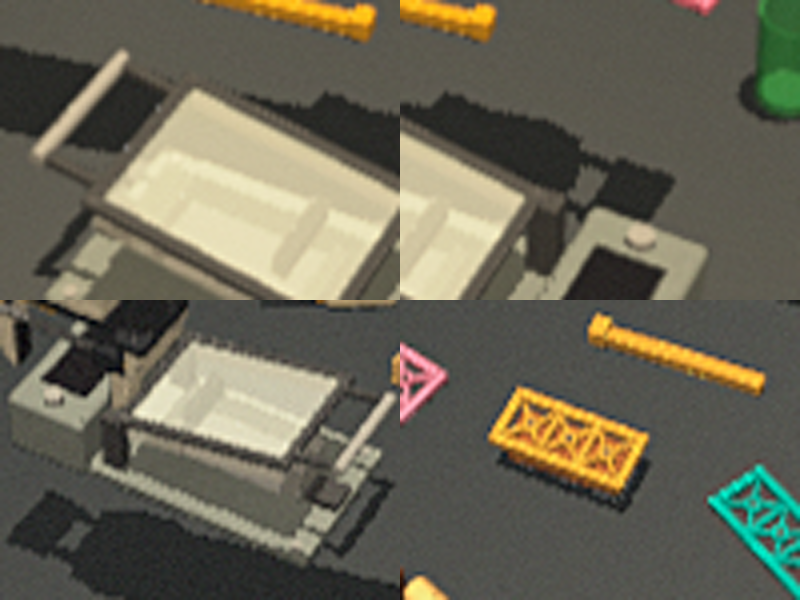

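View pics/wrist0.png

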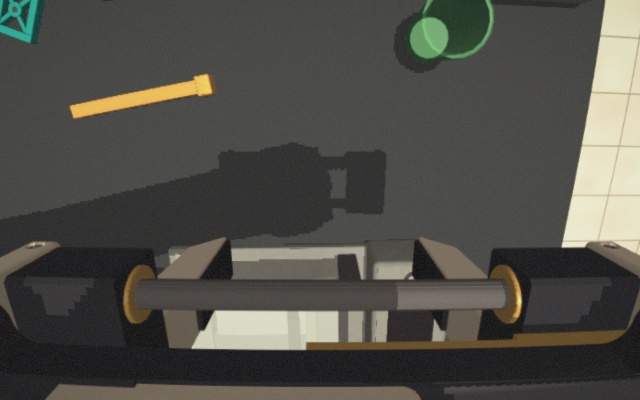

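Run:
```python
from h import *
m1,m2=cam("scene"),cam("side")
A=tri(m1,(281,218.75),m2,(360,156.75));B=tri(m1,(260,243.75),m2,(372.5,139))
print("handle",A,B,np.linalg.norm(A[0]-B[0]),np.degrees(np.arctan2(*(A[0]-B[0])[:2])))
pc=[(290.5,222),(322.5,233.75),(315.5,245.5),(283,234.25)]
P=onz(m2,pc,.04);print("panel",P,P.mean(0),np.linalg.norm(np.diff(P,axis=0),axis=1)); d=P[1]-P[0]+P[2]-P[3];print(np.degrees(np.arctan2(d[1],d[0])))
print("base",onz(m2,[(350.75,180),(298.75,155.5)],.012)); print("hous",onz(m1,[(368,257),(397.5,265.75)],.066), onz(m2,[(277.5,138.5),(301.5,149.5)],.066))
```

```text
handle (array([ 0.45293594, -0.1194189 ,  0.1142088 ]), np.float64(0.005504500475259204)) (array([ 0.4559736 , -0.22334741,  0.11222379]), np.float64(0.0037806577848697315)) 0.10399183827412123 -1.6741866437155726
panel [[0.53690145 0.19953774 0.04      ]
 [0.42066314 0.18439156 0.04      ]
 [0.41643735 0.23508477 0.04      ]
 [0.53076219 0.25330652 0.04      ]] [0.47619103 0.21808015 0.04      ] [0.11722095 0.05086903 0.11576787]
-171.7651231081862
base [[ 0.46410902 -0.08784933  0.012     ]
 [ 0.6940037  -0.0915273   0.012     ]]
hous [[ 0.70608958 -0.09042875  0.066     ]
 [ 0.78677049 -0.08165257  0.066     ]] [[ 0.78126013 -0.08208803  0.066     ]
 [ 0.67266752 -0.0810624   0.066     ]]
```

servo_tool(
  increments=[
    [[-0.535,-0.61,0.156,0,0,0],[-0.535,-0.61,0.156,0,0,0],[-0.535,-0.61,0.156,0,0,0],[-0.535,-0.61,0.156,0,0,0],[-0.535,-0.61,0.156,0,0,0],[-0.535,-0.61,0.156,0,0,0],[-0.535,-0.61,0.156,0,0,0],[-0.535,-0.61,0.156,0,0,0],[0,0,0,0,0,0]],
  ],
  jaw=0.66,
  grip_force=20,
)

```text
t: 1.05
eef_pos: [0.4502, -0.1746, 0.1945]
tool_rot: [-2.226, -2.213, 0.006]
contact_force: [0.3, -0.3, -0.9]
width: 0.0315
grasp_force: 0.0
```

Run:
```python
from h import *
o=r.get_obs();print(o['eef_pos'],o['width'],o['contact_force']); m=cam("wrist");i=r.read_camera("wrist")
s=cam("scene");
cv2.imwrite("pics/w1.png",i)
print(proj(m,[[.4545,-.1714,.113],[.4545,-.1194,.113],[.4545,-.2234,.113],o['eef_pos']]))
```

```text
[ 0.45023213 -0.17457325  0.19445156] 0.03153006609004223 [ 0.29671085 -0.26562962 -0.85812987]
[[328.4077725  212.51106683]
 [328.24247182 134.83886332]
 [328.52247512 280.95171354]
 [321.49158367 274.59861763]]
```

View pics/w1.png

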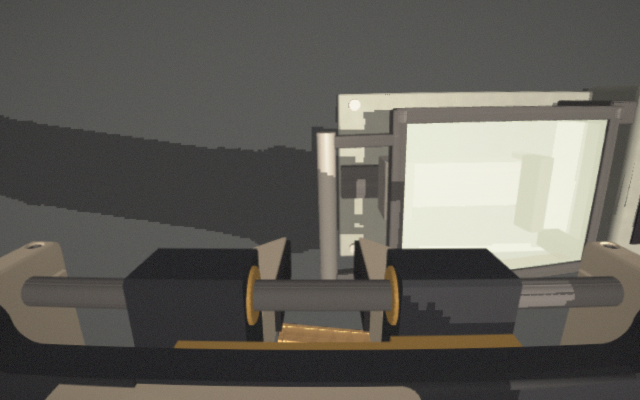

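The wrist view shows the bar at column 327–330, rows 131–280, matching the projected estimate (328). Descending and gripping.

servo_tool(
  increments=[
    [[0.04,0.05,0.4,0,0,0],[0.04,0.05,0.4,0,0,0],[0,0,0.4,0,0,0],[0,0,0.4,0,0,0],[0,0,0.4,0,0,0],[0,0,0,0,0,0]],
  ],
)

```text
t: 1.7
eef_pos: [0.4583, -0.1664, 0.1141]
tool_rot: [-2.217, -2.221, 0.001]
contact_force: [-0.2, -0.4, 0.5]
width: 0.0311
grasp_force: 0.0
```

servo_tool(
  increments=[
    [[0,0,0,0,0,0],[0,0,0,0,0,0],[0,0,0,0,0,0],[0,0,0,0,0,0]],
  ],
  jaw=1,
  grip_force=15,
)

```text
t: 2.1
eef_pos: [0.4534, -0.1673, 0.115]
tool_rot: [-2.216, -2.215, 0.01]
contact_force: [-12.0, 1.2, 2.8]
width: 0.0113
grasp_force: 15.0
```

Run:
```python
import numpy as np
t=np.linspace(.172,1.60,21);x=-.225*np.cos(t);z=.225*np.sin(t)
print(np.round(np.c_[np.diff(x),-np.diff(z)]/.04,3).tolist())
```

```text
[[0.083, -0.393], [0.111, -0.386], [0.138, -0.377], [0.164, -0.366], [0.19, -0.354], [0.215, -0.339], [0.239, -0.323], [0.261, -0.305], [0.282, -0.286], [0.302, -0.265], [0.32, -0.243], [0.336, -0.219], [0.351, -0.195], [0.364, -0.169], [0.375, -0.143], [0.385, -0.116], [0.392, -0.088], [0.397, -0.06], [0.4, -0.031], [0.402, -0.003]]
```

servo_tool(
  increments=[
    [[0,0.083,-0.393,0,0,0],[0,0.111,-0.386,0,0,0],[0,0.138,-0.377,0,0,0],[0,0.164,-0.366,0,0,0],[0,0.19,-0.354,0,0,0],[0,0.215,-0.339,0,0,0],[0,0.239,-0.323,0,0,0],[0,0.261,-0.305,0,0,0],[0,0.282,-0.286,0,0,0],[0,0.302,-0.265,0,0,0]],
  ],
)

```text
t: 3.1
eef_pos: [0.5312, -0.1669, 0.2527]
tool_rot: [-2.214, -2.213, 0.016]
contact_force: [-20.2, 3.9, 17.9]
width: 0.0113
grasp_force: 15.0
```

servo_tool(
  increments=[
    [[0,0,0,0,0,0],[0,0,0,0,0,0]],
  ],
)

```text
t: 3.3
eef_pos: [0.5353, -0.1675, 0.2546]
tool_rot: [-2.219, -2.219, 0.007]
contact_force: [-16.4, 2.5, 20.3]
width: 0.0113
grasp_force: 15.0
```

Run:
```python
import numpy as np
t=np.linspace(.9,1.60,10);x=-.225*np.cos(t);z=.225*np.sin(t)
print(np.round(np.c_[np.diff(x),-np.diff(z)]/.04,3).tolist())
```

```text
[[0.353, -0.258], [0.372, -0.23], [0.389, -0.201], [0.403, -0.17], [0.415, -0.138], [0.425, -0.105], [0.431, -0.072], [0.436, -0.038], [0.437, -0.004]]
```

servo_tool(
  increments=[
    [[0,-0.06,-0.12,0,0,0],[0,0.353,-0.258,0,0,0],[0,0.372,-0.23,0,0,0],[0,0.389,-0.2,0,0,0],[0,0.403,-0.17,0,0,0],[0,0.415,-0.138,0,0,0],[0,0.425,-0.105,0,0,0],[0,0.431,-0.072,0,0,0],[0,0.436,-0.038,0,0,0],[0,0.437,-0.004,0,0,0]],
  ],
)

```text
t: 4.3
eef_pos: [0.6828, -0.1661, 0.3066]
tool_rot: [-2.219, -2.222, -0.003]
contact_force: [-3.4, 3.1, 3.0]
width: 0.0115
grasp_force: 15.0
```

servo_tool(
  increments=[
    [[0,0,0,0,0,0],[0,0,0,0,0,0],[0,0,0,0,0,0]],
  ],
)

```text
t: 4.6
eef_pos: [0.683, -0.1661, 0.3064]
tool_rot: [2.219, 2.222, 0.006]
contact_force: [2.9, 5.3, 3.5]
width: 0.0112
grasp_force: 15.0
```

servo_tool(
  increments=[
    [[0,0,0,0,0,0],[0,0,0,0,0,0],[0,0,0,0,0,0],[0,0,-0.4,0,0,0],[0,0,-0.7,0,0,0],[0,0,-0.8,0,0,0]],
  ],
  jaw=0.6,
)

```text
t: 5.2
eef_pos: [0.6815, -0.1685, 0.3817]
tool_rot: [-2.221, -2.22, 0.002]
contact_force: [0.5, -0.3, 0.4]
width: 0.0366
grasp_force: 0.0
```

servo_tool(
  increments=[
    [[0.8,-0.45,0,0,0,0],[0.8,-0.45,0,0,0,0],[0.8,-0.45,0,0,0,0],[0.8,-0.45,0,0,0,0],[0.8,-0.45,0,0,0,0],[0.8,-0.45,0,0,0,0],[0.8,-0.45,0,0,0,0],[0.8,-0.45,0,0,0,0],[0.8,-0.45,0,0,0,0],[0.8,-0.45,0,0,0,0]],
  ],
  jaw=0,
)

```text
t: 6.2
eef_pos: [0.5015, 0.153, 0.3823]
tool_rot: [2.221, 2.22, 0.001]
contact_force: [-0.1, 1.1, 0.2]
width: 0.0918
grasp_force: 0.0
```

servo_tool(
  increments=[
    [[0,0,0.5,0,0,-0.19],[0,0,0.5,0,0,-0.19],[0,0,0.5,0,0,-0.19],[0,0,0.5,0,0,-0.19],[0,0,0.5,0,0,-0.19],[0,0,0.5,0,0,-0.19],[0,0,0.5,0,0,-0.19],[0,0,0.5,0,0,-0.19],[0,0,0,0,0,-0.19],[0,0,0,0,0,-0.19]],
  ],
)

```text
t: 7.2
eef_pos: [0.5024, 0.1515, 0.2212]
tool_rot: [-0.115, -3.139, 0.001]
contact_force: [-0.2, 0.1, -0.5]
width: 0.0916
grasp_force: 0.0
```

Run:
```python
from h import *
o=r.get_obs();print(o['eef_pos'],o['width'],o['qpos'],R.from_rotvec(o['tool_rot']).as_matrix().round(3).tolist())
w=cam("wrist");i=r.read_camera("wrist");a=r.read_camera("scene");b=r.read_camera("side")
cv2.imwrite("pics/w2.png",i);cv2.imwrite("pics/s2.png",a);cv2.imwrite("pics/d2.png",b)
z=lambda i,x,y,w,h,k:cv2.resize(i[y:y+h,x:x+w],(w*k,h*k),interpolation=cv2.INTER_CUBIC)
t=np.vstack([np.hstack([z(a,255,215,133,100,3),z(b,265,100,133,100,3)]),cv2.resize(i,(798,499))[:300]])
cv2.imwrite("pics/c2.png",t);print(t.shape)
```

```text
[0.50237427 0.15146007 0.22120288] 0.09161583659446892 [ 0.28753152  0.36715184 -0.76808608  1.88049389  0.29912828  1.01260351
  0.88958523] [[-0.997, 0.073, -0.0], [0.073, 0.997, -0.001], [0.0, -0.001, -1.0]]
(600, 798, 3)
```

View pics/c2.png

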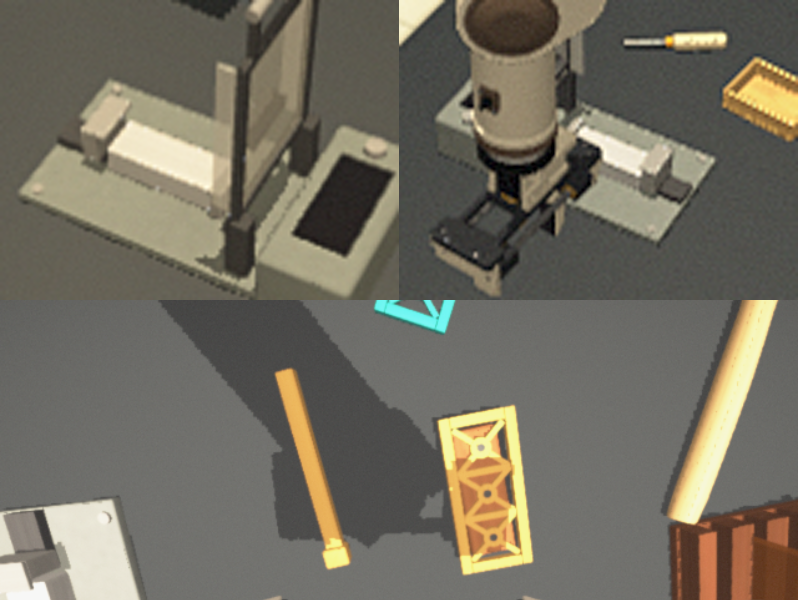

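The guard stands upright. The wrist view shows the panel at display columns 438–532, rows 406–573, and the base-plate corner at (119,497).

Run:
```python
from h import *
w=cam("wrist");i=cv2.imread("pics/w2.png");s,d=cam("scene"),cam("side")
h=cv2.cvtColor(i,cv2.COLOR_BGR2HSV);k=cv2.inRange(h,(17,70,170),(35,255,255));k[:75]=0;k[225:]=0;k[:,:340]=0;k[:,440:]=0
cs,_=cv2.findContours(cv2.morphologyEx(k,cv2.MORPH_CLOSE,np.ones((5,5))),cv2.RETR_EXTERNAL,cv2.CHAIN_APPROX_NONE);c=max(cs,key=cv2.contourArea)
U=onz(w,c.reshape(-1,2),.04)[:,:2];rc=cv2.minAreaRect((U*1000).astype(np.float32));print("panel mm",rc)
hand=[((x)/1.247,(y-300)/1.247) for x,y in[(438,419),(515,406),(532,562),(463,573)]]
P=onz(w,hand,.04);print(P,P.mean(0),np.linalg.norm(np.diff(P,axis=0),axis=1))
print("base +y corner: wrist",onz(w,[(119/1.247,197/1.247)],.012),"scene",onz(s,[(112/3+255,80/3+215)],.012),"side",onz(d,[(258/3+265,180)],.012))
print("base -y corner scene",onz(s,[(20/3+255,192/3+215)],.012),"side",onz(d,[(317/3+265,157/3+100)],.012))
```

```text
panel mm ((481.2737121582031, 218.46127319335938), (121.20524597167969, 57.076595306396484), 6.136826515197754)
[[0.42404558 0.18449867 0.04      ]
 [0.41931167 0.24043557 0.04      ]
 [0.53848449 0.25236006 0.04      ]
 [0.54305554 0.19720699 0.04      ]] [0.48122432 0.21862532 0.04      ] [0.05613686 0.11976792 0.05534217]
base +y corner: wrist [[ 0.46173032 -0.08430233  0.012     ]] scene [[ 0.47128801 -0.09475134  0.012     ]] side [[ 0.46332306 -0.0883275   0.012     ]]
base -y corner scene [[ 0.4728241  -0.25313215  0.012     ]] side [[ 0.4663132  -0.25001301  0.012     ]]
```

servo_tool(
  increments=[
    [[0,0,0,0,0,-0.115],[0,0,0,0,0,-0.115],[0.12,0.57,0,0,0,0],[0.12,0.57,0,0,0,0],[0.11,0.58,0,0,0,0],[0,0,0.6,0,0,0],[0,0,0.8,0,0,0],[0,0,0.8,0,0,0],[0,0,0.8,0,0,0],[0,0,0,0,0,0]],
  ],
)

```text
t: 8.35
eef_pos: [0.479, 0.2173, 0.098]
tool_rot: [0.154, -3.132, 0.004]
contact_force: [-0.5, 0.2, -0.0]
width: 0.0921
grasp_force: 0.0
```

servo_tool(
  increments=[
    [[-0.055,0.03,0.5,0,0,-0.01],[0,0,0.5,0,0,0],[0,0,0.4,0,0,0],[0,0,0.18,0,0,0],[0,0,0,0,0,0]],
  ],
)

```text
t: 8.85
eef_pos: [0.4833, 0.2204, 0.0377]
tool_rot: [0.171, -3.136, 0.001]
contact_force: [-0.5, -0.4, 0.5]
width: 0.0917
grasp_force: 0.0
```

servo_tool(
  increments=[
    [[0,0,0,0,0,0],[0,0,0,0,0,0],[0,0,0,0,0,0],[0,0,0,0,0,0],[0,0,0,0,0,0]],
  ],
  jaw=1,
  grip_force=30,
)

```text
t: 9.35
eef_pos: [0.4836, 0.2201, 0.038]
tool_rot: [-0.172, 3.137, -0.001]
contact_force: [0.1, -3.3, 0.6]
width: 0.0564
grasp_force: 1.0
```

servo_tool(
  increments=[
    [[0,0,0,0,0,0],[0,0,0,0,0,0],[0,0,-0.2,0,0,0],[0,0,-0.5,0,0,0],[0,0,-0.8,0,0,0],[0,0,-0.8,0,0,0],[0,0,-0.8,0,0,0.06],[0,0,-0.8,0,0,0.06],[0,0,0,0,0,0]],
  ],
)

```text
t: 10.25
eef_pos: [0.4854, 0.2224, 0.1981]
tool_rot: [-0.024, 3.134, 0.005]
contact_force: [-0.2, 1.3, -1.5]
width: 0.0554
grasp_force: 30.0
```

servo_tool(
  increments=[
    [[0,-0.5,0,0,0,0],[0,-0.9,0,0,0,0],[0,-1,0,0,0,0],[0,-1,0,0,0,0],[0,-1,0,0,0,0],[0,-1,0,0,0,0],[0,-1,0,0,0,0],[0,-1,0,0,0,0],[0,-1,0,0,0,0],[0,-0.9,0,0,0,0]],
  ],
)

```text
t: 11.25
eef_pos: [0.4881, -0.1533, 0.1927]
tool_rot: [0.025, -3.14, -0.001]
contact_force: [0.7, -0.0, -2.4]
width: 0.0558
grasp_force: 30.0
```

servo_tool(
  increments=[
    [[0,-0.4,0,0,0,0],[0,0,0,0,0,0],[0,0,0,0,0,0]],
  ],
)

```text
t: 11.55
eef_pos: [0.4891, -0.1659, 0.1931]
tool_rot: [0.026, -3.141, -0.003]
contact_force: [0.2, 1.4, -1.7]
width: 0.0557
grasp_force: 30.0
```

Run:
```python
from h import *
o=r.get_obs();print(o['eef_pos'],o['width'],o['grasp_force'],o['qpos'],R.from_rotvec(o['tool_rot']).as_matrix().round(3).tolist())
w=cam("wrist");i=r.read_camera("wrist");a=r.read_camera("scene");b=r.read_camera("side")
cv2.imwrite("pics/w3.png",i);cv2.imwrite("pics/s3.png",a);cv2.imwrite("pics/d3.png",b)
z=lambda i,x,y,w,h,k:cv2.resize(i[y:y+h,x:x+w],(w*k,h*k),interpolation=cv2.INTER_CUBIC)
t=np.vstack([np.hstack([z(a,265,230,100,75,4),z(b,310,105,100,75,4)]),cv2.resize(i,(800,500))[:300]])
cv2.imwrite("pics/c3.png",t);print(t.shape)
```

```text
[ 0.48909267 -0.16594833  0.1931399 ] 0.05566658378846804 29.99384254217148 [ 0.84234565  0.37164769 -0.68297563  1.92675105  0.28532126  0.94226623
  1.61005073] [[-1.0, -0.017, -0.001], [-0.017, 1.0, 0.002], [0.001, 0.002, -1.0]]
(600, 800, 3)
```

View pics/c3.png

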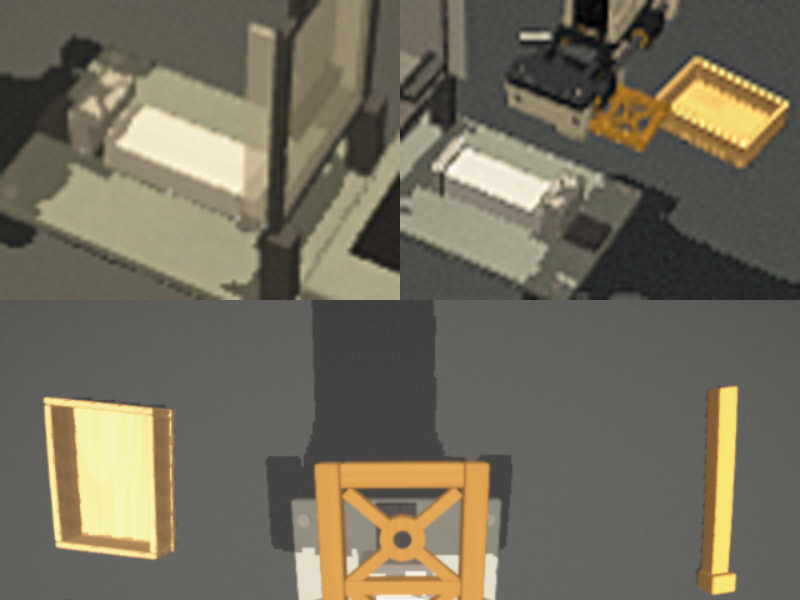

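Run:
```python
from h import *
w,s,d=cam("wrist"),cam("scene"),cam("side")
q=lambda L:[(x/1.25,(y-300)/1.25) for x,y in L]
print("base",onz(w,q([(293,499),(500,498)]),.012))
print("studs",onz(w,q([(304,521),(488,521)]),.013))
print("panel end top",onz(w,q([(315,464),(490,462)]),.200), "z.195",onz(w,q([(315,464),(490,462)]),.195))
S=lambda L:[(x/4+265,y/4+230) for x,y in L];D=lambda L:[((x-400)/4+310,y/4+105) for x,y in L]
print("bed scene -y edge",onz(s,S([(108,143),(240,192)]),.04),"+y edge",onz(s,S([(140,108),(245,147)]),.04))
print("bed side +y edge",onz(d,D([(450,174),(540,208)]),.04),"-y edge",onz(d,D([(470,144),(552,179)]),.04))
for n,L in(("jaw top scene",[(75,108),(130,95),(105,112)]),):print(n,onz(s,S(L),.06))
```

```text
base [[ 0.46744052 -0.24871051  0.012     ]
 [ 0.46387916 -0.09198364  0.012     ]]
studs [[ 0.48411439 -0.24083363  0.013     ]
 [ 0.48159361 -0.10004616  0.013     ]]
panel end top [[ 0.42580739 -0.19348004  0.2       ]
 [ 0.42422796 -0.13974139  0.2       ]] z.195 [[ 0.42621298 -0.19447905  0.195     ]
 [ 0.4245743  -0.13872431  0.195     ]]
bed scene -y edge [[ 0.53329162 -0.1939633   0.04      ]
 [ 0.63082778 -0.18863628  0.04      ]] +y edge [[ 0.53563162 -0.15662031  0.04      ]
 [ 0.61484155 -0.15303812  0.04      ]]
bed side +y edge [[ 0.62168333 -0.14749856  0.04      ]
 [ 0.52699006 -0.1537957   0.04      ]] -y edge [[ 0.62592916 -0.19167428  0.04      ]
 [ 0.53572321 -0.19232313  0.04      ]]
jaw top scene [[ 0.50801383 -0.19288615  0.06      ]
 [ 0.53389002 -0.16514674  0.06      ]
 [ 0.52736541 -0.18627953  0.06      ]]
```

The wrist view shows the base plate corners at (293,498) and (500,498) and the panel centred between them. Now I'll go over the bed, tilt the panel 11° with the jaw end low, and look again.

servo_tool(
  increments=[
    [[-0.66,-0.03,0.3,0,0,0],[-0.66,-0.03,0.5,0,0,0],[-0.66,-0.03,0.6,0,0,0],[-0.66,-0.03,0.6,0,0,0],[0,0,0.4,0,0,0],[0,0,0,0,-0.082,0],[0,0,0,0,-0.082,0],[0,0,0,0,-0.082,0],[0,0,0,0,0,0],[0,0,0,0,0,0]],
  ],
)

```text
t: 12.7
eef_pos: [0.5946, -0.1701, 0.098]
tool_rot: [-0.024, 2.95, 0.002]
contact_force: [1.2, 0.5, -2.0]
width: 0.0558
grasp_force: 30.0
```

Run:
```python
from h import *
o=r.get_obs();print(o['eef_pos'],o['width'],o['contact_force'],R.from_rotvec(o['tool_rot']).as_matrix().round(3).tolist())
w=cam("wrist");i=r.read_camera("wrist");a=r.read_camera("scene");b=r.read_camera("side")
cv2.imwrite("pics/w4.png",i);cv2.imwrite("pics/s4.png",a);cv2.imwrite("pics/d4.png",b)
z=lambda i,x,y,w,h,k:cv2.resize(i[y:y+h,x:x+w],(w*k,h*k),interpolation=cv2.INTER_CUBIC)
t=np.vstack([np.hstack([z(a,265,230,100,75,4),z(b,310,105,100,75,4)]),z(i,170,100,267,100,3)[:,:800]])
cv2.imwrite("pics/c4.png",t);print(t.shape)
```

```text
[ 0.59461044 -0.17005356  0.09798355] 0.05578451612678176 [ 1.1705874   0.49205616 -1.9956234 ] [[-0.982, -0.017, 0.19], [-0.016, 1.0, 0.003], [-0.19, -0.0, -0.982]]
(600, 800, 3)
```

View pics/c4.png

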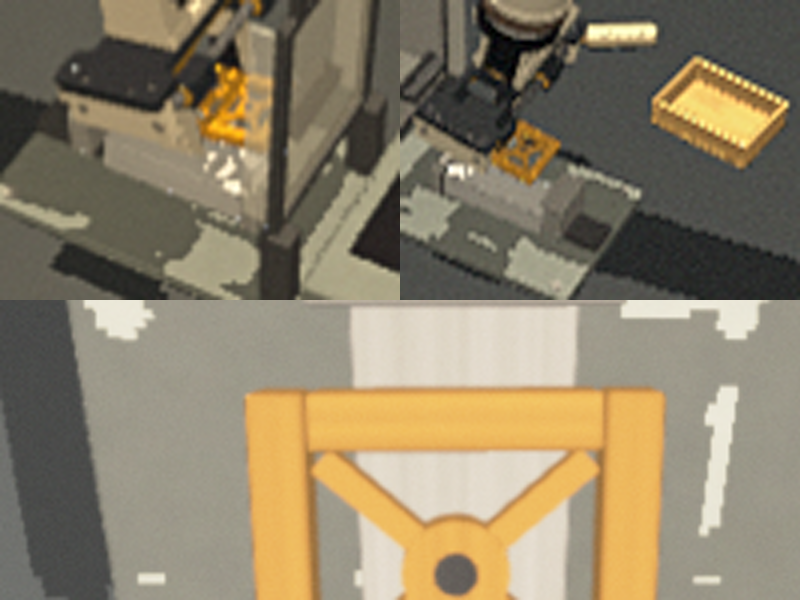

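Run:
```python
from h import *
w=cam("wrist");i=cv2.imread("pics/w4.png");g=cv2.cvtColor(i,cv2.COLOR_BGR2GRAY)
q=lambda L:[(x/3+170,(y-300)/3+100) for x,y in L]
B=onz(w,q([(350,320),(578,320),(353,380),(576,380)]),.04);print("bed edges",B,(B[0]+B[1])/2,(B[2]+B[3])/2)
P=onz(w,q([(247,395),(664,395)]),.0875);print("panel end",P,P.mean(0))
print("cols",[int(v) for v in g[40:132:2,324]])
print("rows",[int(v) for v in g[85,270:380:3]],[int(v) for v in g[110,270:380:3]])
for y in (85,90,95,100,104):print(y,onz(w,[(324,y)],.055),onz(w,[(324,y)],.06)[0])
```

```text
bed edges [[ 0.53362848 -0.18989266  0.04      ]
 [ 0.53300483 -0.15020698  0.04      ]
 [ 0.54424477 -0.18966547  0.04      ]
 [ 0.54361988 -0.1498574   0.04      ]] [ 0.53331665 -0.17004982  0.04      ] [ 0.54393233 -0.16976143  0.04      ]
panel end [[ 0.53379107 -0.19916145  0.0875    ]
 [ 0.53293455 -0.14382891  0.0875    ]] [ 0.53336281 -0.17149518  0.0875    ]
cols [91, 102, 139, 164, 174, 169, 172, 174, 176, 176, 174, 172, 173, 176, 175, 176, 176, 174, 175, 177, 176, 171, 177, 177, 174, 175, 174, 175, 174, 179, 169, 188, 212, 213, 214, 212, 213, 212, 213, 213, 213, 213, 213, 214, 194, 168]
rows [161, 177, 178, 175, 176, 177, 174, 175, 176, 178, 175, 177, 177, 177, 179, 176, 175, 178, 175, 176, 179, 175, 175, 177, 174, 177, 177, 176, 176, 175, 175, 175, 175, 175, 174, 173, 171] [151, 150, 150, 149, 151, 153, 214, 214, 216, 216, 215, 210, 214, 216, 217, 215, 214, 215, 212, 217, 217, 219, 215, 216, 216, 218, 216, 213, 216, 217, 219, 152, 154, 156, 156, 152, 154]
85 [[ 0.52023684 -0.17070729  0.055     ]] [ 0.51950963 -0.17074488  0.06      ]
90 [[ 0.52250751 -0.17066676  0.055     ]] [ 0.52171185 -0.17070557  0.06      ]
95 [[ 0.52480424 -0.17062574  0.055     ]] [ 0.52393935 -0.17066579  0.06      ]
100 [[ 0.52712767 -0.17058422  0.055     ]] [ 0.52619275 -0.17062552  0.06      ]
104 [[ 0.52900608 -0.17055064  0.055     ]] [ 0.52801455 -0.17059295  0.06      ]
```

servo_tool(
  increments=[
    [[0.042,0.04,0.218,0,0,-0.01],[0.042,0,0.218,0,0,0],[0.042,0,0.218,0,0,0],[0.032,0,0.164,0,0,0],[0,0,0,0,0,0],[0,0,0,0,0,0]],
  ],
)

```text
t: 13.45
eef_pos: [0.5951, -0.1689, 0.064]
tool_rot: [-0.035, 2.949, 0.002]
contact_force: [0.5, 0.1, -2.7]
width: 0.0556
grasp_force: 30.0
```

servo_tool(
  increments=[
    [[0.005,0,0.025,0,0,0],[0,0,0,0,0,0]],
  ],
)

```text
t: 13.65
eef_pos: [0.5954, -0.1691, 0.0637]
tool_rot: [-0.035, 2.948, 0.001]
contact_force: [1.0, -1.0, -2.5]
width: 0.0554
grasp_force: 30.0
```

servo_tool(
  increments=[
    [[0.005,0,0.025,0,0,0],[0,0,0,0,0,0]],
  ],
)

```text
t: 13.85
eef_pos: [0.5952, -0.1691, 0.0625]
tool_rot: [-0.035, 2.948, 0.001]
contact_force: [-0.4, 0.4, -1.6]
width: 0.0559
grasp_force: 30.0
```

servo_tool(
  increments=[
    [[0.005,0,0.025,0,0,0],[0,0,0,0,0,0]],
  ],
)

```text
t: 14.05
eef_pos: [0.5951, -0.1691, 0.0613]
tool_rot: [-0.035, 2.948, 0.001]
contact_force: [-0.2, 0.8, -2.6]
width: 0.0553
grasp_force: 30.0
```

servo_tool(
  increments=[
    [[0.005,0,0.025,0,0,0],[0,0,0,0,0,0]],
  ],
)

```text
t: 14.25
eef_pos: [0.5951, -0.1691, 0.0603]
tool_rot: [-0.035, 2.948, 0.001]
contact_force: [-0.0, -0.9, -2.5]
width: 0.0549
grasp_force: 30.0
```

servo_tool(
  increments=[
    [[0.005,0,0.025,0,0,0],[0,0,0,0,0,0]],
  ],
)

```text
t: 14.45
eef_pos: [0.5954, -0.1691, 0.0595]
tool_rot: [-0.035, 2.948, 0.001]
contact_force: [1.4, -0.5, 0.3]
width: 0.0555
grasp_force: 30.0
```

servo_tool(
  increments=[
    [[-0.005,0,-0.025,0,0,0],[0.06,0.001,-0.012,0,0,0],[0.06,0.001,-0.012,0,0,0],[0.06,0.001,-0.012,0,0,0],[0.06,0.001,-0.012,0,0,0],[0.06,0.001,-0.012,0,0,0],[0,0,0,0,0,0],[0,0,0,0,0,0]],
  ],
)

```text
t: 15.25
eef_pos: [0.5829, -0.1692, 0.0604]
tool_rot: [-0.035, 2.948, 0.001]
contact_force: [0.9, 0.7, -2.6]
width: 0.0558
grasp_force: 30.0
```

servo_tool(
  increments=[
    [[0.05,0.001,-0.01,0,0,0],[0,0,0,0,0,0]],
  ],
)

```text
t: 15.45
eef_pos: [0.581, -0.1691, 0.0605]
tool_rot: [-0.035, 2.948, 0.001]
contact_force: [0.2, 0.1, -2.3]
width: 0.0559
grasp_force: 30.0
```

servo_tool(
  increments=[
    [[0.05,0.001,-0.01,0,0,0],[0,0,0,0,0,0]],
  ],
)

```text
t: 15.65
eef_pos: [0.5804, -0.1691, 0.0612]
tool_rot: [-0.035, 2.945, 0.001]
contact_force: [4.3, -0.1, -3.8]
width: 0.0556
grasp_force: 30.0
```

servo_tool(
  increments=[
    [[0.05,0.001,-0.01,0,0,0],[0.05,0.001,-0.01,0,0,0],[0.05,0.001,-0.01,0,0,0],[0,0,0,0,0,0],[0,0,0,0,0,0]],
  ],
)

```text
t: 16.15
eef_pos: [0.5758, -0.1692, 0.0618]
tool_rot: [-0.035, 2.942, 0.001]
contact_force: [7.8, -1.0, -4.0]
width: 0.0554
grasp_force: 30.0
```

servo_tool(
  increments=[
    [[0.05,0.001,-0.01,0,0,0],[0.05,0.001,-0.01,0,0,0],[0,0,0,0,0,0],[0,0,0,0,0,0]],
  ],
)

```text
t: 16.55
eef_pos: [0.5729, -0.1693, 0.0624]
tool_rot: [-0.035, 2.94, 0.001]
contact_force: [10.0, -0.7, -5.3]
width: 0.0557
grasp_force: 30.0
```

servo_tool(
  increments=[
    [[0.045,0.001,0.01,0,0,0],[0.045,0.001,0.01,0,0,0],[0,0,0,0,0,0],[0,0,0,0,0,0]],
  ],
)

```text
t: 16.95
eef_pos: [0.5709, -0.1693, 0.0617]
tool_rot: [-0.036, 2.937, 0.0]
contact_force: [10.9, 0.1, -2.6]
width: 0.0555
grasp_force: 30.0
```

servo_tool(
  increments=[
    [[0.005,0,0.053,0,0.044,0],[0.004,0,0.053,0,0.044,0],[0.002,0,0.053,0,0.044,0],[0,0,0.053,0,0.044,0],[0,0,0,0,0,0],[0,0,0,0,0,0]],
  ],
)

```text
t: 17.55
eef_pos: [0.5719, -0.1693, 0.0526]
tool_rot: [-0.037, 3.075, -0.002]
contact_force: [11.3, -0.7, -2.9]
width: 0.0559
grasp_force: 30.0
```

servo_tool(
  increments=[
    [[0.03,0,0,0,0,0],[0,0,0,0,0,0],[0,0,0.05,0,0.042,0],[0,0,0,0,0,0]],
  ],
)

```text
t: 17.95
eef_pos: [0.5712, -0.1694, 0.0506]
tool_rot: [-0.037, 3.108, -0.003]
contact_force: [11.5, -0.3, -3.3]
width: 0.0555
grasp_force: 30.0
```

servo_tool(
  increments=[
    [[0,0,0.03,0,0.025,0],[0,0,0,0,0,0],[0,0,0,0,0,0]],
  ],
)

```text
t: 18.25
eef_pos: [0.571, -0.1694, 0.0494]
tool_rot: [-0.037, 3.127, -0.003]
contact_force: [11.6, -0.7, -3.8]
width: 0.0557
grasp_force: 30.0
```

servo_tool(
  increments=[
    [[0,0,0.025,0,0.018,0],[0,0,0,0,0,0],[0,0,0,0,0,0]],
  ],
)

```text
t: 18.55
eef_pos: [0.571, -0.1694, 0.0484]
tool_rot: [0.037, -3.141, 0.003]
contact_force: [11.8, 0.4, -2.8]
width: 0.0554
grasp_force: 30.0
```

servo_tool(
  increments=[
    [[0,0,0.025,0,0,0],[0,0,0,0,0,0]],
  ],
)

```text
t: 18.75
eef_pos: [0.5711, -0.1693, 0.048]
tool_rot: [-0.037, 3.141, -0.004]
contact_force: [10.1, -0.8, 1.3]
width: 0.0555
grasp_force: 30.0
```

servo_tool(
  increments=[
    [[-0.04,0,0,0,0,0],[-0.04,0,0,0,0,0],[-0.04,0,0,0,0,0],[0,0,0,0,0,0],[0,0,0,0,0,0]],
  ],
)

```text
t: 19.25
eef_pos: [0.573, -0.1694, 0.048]
tool_rot: [0.036, -3.136, 0.005]
contact_force: [2.2, 0.3, 11.2]
width: 0.0556
grasp_force: 30.0
```

servo_tool(
  increments=[
    [[-0.04,0,0,0,0,0],[-0.04,0,0,0,0,0],[0,0,0,0,0,0],[0,0,0,0,0,0]],
  ],
)

```text
t: 19.65
eef_pos: [0.5746, -0.1694, 0.048]
tool_rot: [0.036, -3.132, 0.005]
contact_force: [-2.5, -0.3, 15.8]
width: 0.0555
grasp_force: 30.0
```

servo_tool(
  increments=[
    [[0,0,-0.06,0,0,0],[0,0,0,0,0,0]],
  ],
  grip_force=8,
)

```text
t: 19.85
eef_pos: [0.5745, -0.1697, 0.0485]
tool_rot: [0.036, -3.133, 0.004]
contact_force: [4.3, -0.8, 1.3]
width: 0.0559
grasp_force: 8.0
```

servo_tool(
  increments=[
    [[0,0,0,0,0,0],[0,0,0,0,0,0],[0,0,0,0,0,0],[0,0,0,0,0,0],[0,0,-0.3,0,0,0],[0,0,-0.6,0,0,0],[0.2,0,-0.8,0,0,0],[0.4,0,-0.8,0,0,0],[0.6,0,-0.8,0,0,0],[0.6,0,-0.8,0,0,0]],
  ],
  jaw=0,
)

```text
t: 20.85
eef_pos: [0.5022, -0.17, 0.2142]
tool_rot: [0.038, -3.13, 0.003]
contact_force: [0.6, -0.7, 1.2]
width: 0.0915
grasp_force: 0.0
```

Run:
```python
from h import *
o=r.get_obs();print(o['t'],o['eef_pos'],o['width'],o['contact_force'],R.from_rotvec(o['tool_rot']).as_matrix().round(3).tolist(),o['qpos'])
w=cam("wrist");i=r.read_camera("wrist");a=r.read_camera("scene");b=r.read_camera("side")
for n,x in(("w5",i),("s5",a),("d5",b)):cv2.imwrite(f"pics/{n}.png",x)
z=lambda i,x,y,w,h,k:cv2.resize(i[y:y+h,x:x+w],(w*k,h*k),interpolation=cv2.INTER_CUBIC)
t=np.vstack([np.hstack([z(a,265,225,100,75,4),z(b,310,105,100,75,4)]),cv2.resize(i,(800,500))[:300]])
cv2.imwrite("pics/c5.png",t)
```

```text
20.85 [ 0.50220759 -0.17002247  0.21422215] 0.09153509730042982 [ 0.60217384 -0.74922048  1.18060115] [[-1.0, -0.024, -0.012], [-0.024, 1.0, -0.002], [0.012, -0.002, -1.0]] [ 0.83597834  0.3745741  -0.68888798  1.86820307  0.28311289  1.00859022
  1.62053953]
```

View pics/c5.png

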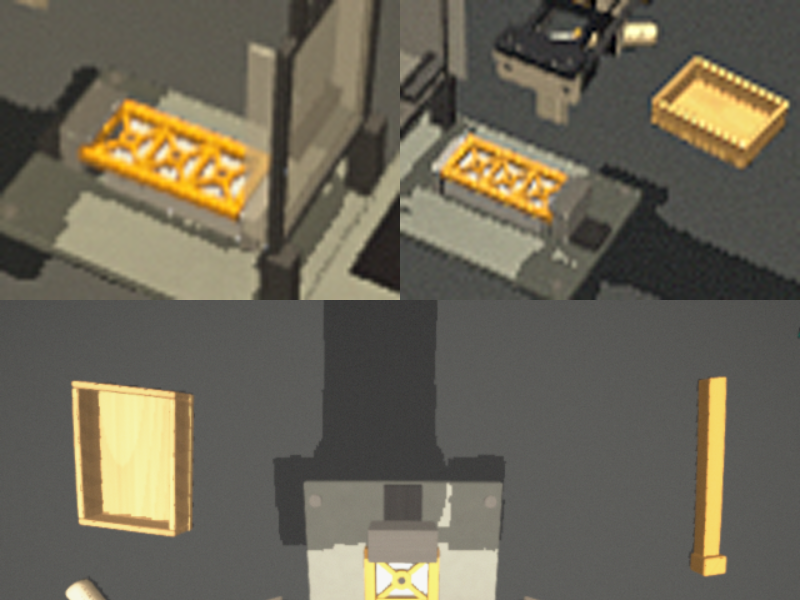

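The views show the panel flat on the bed, centred (wrist columns 365–439 against base 304–502), with its near end under the lip. Next I'll close the guard.

servo_tool(
  increments=[
    [[0,0,-0.5,0,-0.015,0],[0,0,-0.7,0,0,0.18],[0,0,-0.7,0,0,0.18],[0,0,-0.7,0,0,0.18],[0,0,-0.7,0,0,0.18],[0,0,-0.7,0,0,0.18],[0,0,-0.3,0,0,0.18],[0,0,0,0,0,0.18],[0,0,0,0,0,0.18],[0,0,0,0,0,0.18]],
  ],
  jaw=0.6,
)

```text
t: 22.0
eef_pos: [0.5033, -0.1699, 0.3838]
tool_rot: [-1.843, -2.544, 0.002]
contact_force: [0.5, -0.3, 0.0]
width: 0.037
grasp_force: 0.0
```

servo_tool(
  increments=[
    [[0,0,0,0,0,0.18],[0,0,0,0,0,0.18],[0,0,0,0,0,0],[0,0,0,0,0,0]],
  ],
)

```text
t: 22.4
eef_pos: [0.5033, -0.1699, 0.3839]
tool_rot: [2.173, 2.269, -0.002]
contact_force: [0.7, 0.2, 1.2]
width: 0.0364
grasp_force: 0.0
```

servo_tool(
  increments=[
    [[-0.025,0.746,0,0,0,0],[-0.025,0.746,0,0,0,0],[-0.025,0.746,0,0,0,0],[-0.025,0.746,0,0,0,0],[-0.025,0.746,0,0,0,0],[-0.025,0.746,0,0,0,0.02],[0,0,0,0,0,0],[0,0,0,0,0,0]],
  ],
)

```text
t: 23.2
eef_pos: [0.6823, -0.1687, 0.383]
tool_rot: [-2.191, -2.25, 0.002]
contact_force: [0.6, 0.2, 0.3]
width: 0.0364
grasp_force: 0.0
```

Run:
```python
from h import *
o=r.get_obs();print(o['eef_pos'],R.from_rotvec(o['tool_rot']).as_matrix().round(3).tolist())
w=cam("wrist");i=r.read_camera("wrist");cv2.imwrite("pics/w6.png",i)
g=cv2.cvtColor(i,cv2.COLOR_BGR2GRAY);p=proj(w,[[.6825,-.118,.302],[.6825,-.13,.302]]);print(p)
for y in(110,130,150,170,190,210,230):print(y,[int(v) for v in g[y,270:390:4]])
for y in (150,190,210):print(onz(w,[(300,y),(340,y)],.308))
```

```text
[ 0.6823222  -0.16869307  0.3829789 ] [[-0.027, 1.0, -0.002], [1.0, 0.027, -0.0], [-0.0, -0.002, -1.0]]
[[324.06572353 142.11738717]
 [323.56486719 160.72173286]]
110 [166, 167, 168, 167, 167, 168, 168, 168, 159, 163, 141, 83, 54, 56, 103, 172, 174, 70, 158, 179, 179, 175, 175, 175, 204, 221, 221, 219, 177, 173]
130 [163, 164, 164, 167, 163, 165, 166, 166, 167, 100, 103, 86, 105, 108, 103, 176, 146, 79, 165, 178, 170, 82, 82, 80, 81, 82, 83, 79, 78, 77]
150 [148, 132, 145, 130, 115, 120, 78, 68, 61, 59, 63, 72, 156, 190, 195, 161, 106, 76, 107, 107, 107, 32, 34, 33, 27, 33, 76, 75, 75, 77]
170 [126, 126, 129, 126, 106, 118, 95, 75, 62, 58, 63, 68, 108, 161, 191, 157, 102, 85, 159, 171, 129, 33, 32, 27, 30, 39, 71, 71, 71, 73]
190 [102, 104, 102, 100, 100, 104, 101, 85, 58, 64, 61, 71, 109, 115, 115, 104, 98, 87, 107, 101, 67, 31, 19, 31, 31, 35, 65, 63, 67, 106]
210 [77, 76, 73, 72, 76, 74, 76, 74, 105, 106, 107, 85, 104, 116, 117, 104, 73, 130, 167, 166, 168, 169, 172, 168, 170, 167, 168, 168, 168, 165]
230 [74, 74, 74, 76, 72, 74, 74, 90, 107, 108, 107, 95, 107, 116, 119, 99, 78, 76, 75, 73, 75, 74, 75, 77, 73, 75, 74, 76, 74, 73]
[[ 0.66752302 -0.12262944  0.308     ]
 [ 0.69255899 -0.1219895   0.308     ]]
[[ 0.66773745 -0.14845695  0.308     ]
 [ 0.6935807  -0.14779098  0.308     ]]
[[ 0.66784156 -0.1620092   0.308     ]
 [ 0.69412368 -0.16132905  0.308     ]]
```

servo_tool(
  increments=[
    [[0,0,0.5,0,0,0],[0,0.02,0.5,0,0,0],[0,0,0.5,0,0,0],[0,0,0.4,0,0,0],[0,0,0,0,0,0]],
  ],
)

```text
t: 23.75
eef_pos: [0.6811, -0.1698, 0.3061]
tool_rot: [-2.194, -2.246, 0.006]
contact_force: [-0.3, -0.1, -0.5]
width: 0.0364
grasp_force: 0.0
```

servo_tool(
  increments=[
    [[0,0,0,0,0,0],[0,0,0,0,0,0],[0,0,0,0,0,0],[0,0,0,0,0,0]],
  ],
  jaw=1,
  grip_force=15,
)

```text
t: 24.15
eef_pos: [0.6835, -0.1692, 0.3095]
tool_rot: [2.194, 2.246, -0.0]
contact_force: [-0.6, -0.6, 2.4]
width: 0.0114
grasp_force: 15.0
```

Run:
```python
import numpy as np
t=np.r_[np.linspace(1.60,.6,21),np.linspace(.56,.2,10),np.linspace(.175,0,8)];x=-.225*np.cos(t);z=.225*np.sin(t)
d=np.round(np.c_[0*x[1:],np.diff(x)/.04,-np.diff(z)/.04],3)
for k in range(0,len(d),10):print(round(t[min(k+10,len(d))],3),[[0,b,c,0,0,0] for a,b,c in d[k:k+10].tolist()])
```

```text
1.1 [[0, -0.281, -0.001, 0, 0, 0], [0, -0.281, 0.013, 0, 0, 0], [0, -0.28, 0.027, 0, 0, 0], [0, -0.278, 0.041, 0, 0, 0], [0, -0.276, 0.055, 0, 0, 0], [0, -0.273, 0.068, 0, 0, 0], [0, -0.269, 0.082, 0, 0, 0], [0, -0.265, 0.095, 0, 0, 0], [0, -0.259, 0.108, 0, 0, 0], [0, -0.254, 0.121, 0, 0, 0]]
0.6 [[0, -0.247, 0.134, 0, 0, 0], [0, -0.24, 0.146, 0, 0, 0], [0, -0.233, 0.158, 0, 0, 0], [0, -0.225, 0.169, 0, 0, 0], [0, -0.216, 0.18, 0, 0, 0], [0, -0.207, 0.191, 0, 0, 0], [0, -0.197, 0.201, 0, 0, 0], [0, -0.186, 0.21, 0, 0, 0], [0, -0.176, 0.22, 0, 0, 0], [0, -0.165, 0.228, 0, 0, 0]]
0.2 [[0, -0.123, 0.188, 0, 0, 0], [0, -0.116, 0.193, 0, 0, 0], [0, -0.108, 0.197, 0, 0, 0], [0, -0.1, 0.202, 0, 0, 0], [0, -0.092, 0.205, 0, 0, 0], [0, -0.083, 0.209, 0, 0, 0], [0, -0.075, 0.212, 0, 0, 0], [0, -0.066, 0.215, 0, 0, 0], [0, -0.058, 0.217, 0, 0, 0], [0, -0.049, 0.22, 0, 0, 0]]
0.0 [[0, -0.026, 0.138, 0, 0, 0], [0, -0.023, 0.139, 0, 0, 0], [0, -0.019, 0.139, 0, 0, 0], [0, -0.016, 0.14, 0, 0, 0], [0, -0.012, 0.14, 0, 0, 0], [0, -0.009, 0.14, 0, 0, 0], [0, -0.005, 0.141, 0, 0, 0], [0, -0.002, 0.141, 0, 0, 0]]
```

servo_tool(
  increments=[
    [[0,-0.281,-0.001,0,0,0],[0,-0.281,0.013,0,0,0],[0,-0.28,0.027,0,0,0],[0,-0.278,0.041,0,0,0],[0,-0.276,0.055,0,0,0],[0,-0.273,0.068,0,0,0],[0,-0.269,0.082,0,0,0],[0,-0.265,0.095,0,0,0],[0,-0.259,0.108,0,0,0],[0,-0.254,0.121,0,0,0]],
  ],
)

```text
t: 25.15
eef_pos: [0.5757, -0.1711, 0.2854]
tool_rot: [2.192, 2.245, 0.003]
contact_force: [1.9, 1.3, 1.1]
width: 0.0114
grasp_force: 15.0
```

servo_tool(
  increments=[
    [[0,-0.247,0.134,0,0,0],[0,-0.24,0.146,0,0,0],[0,-0.233,0.158,0,0,0],[0,-0.225,0.169,0,0,0],[0,-0.216,0.18,0,0,0],[0,-0.207,0.191,0,0,0],[0,-0.197,0.201,0,0,0],[0,-0.186,0.21,0,0,0],[0,-0.176,0.22,0,0,0],[0,-0.165,0.228,0,0,0]],
  ],
)

```text
t: 26.15
eef_pos: [0.49, -0.1735, 0.2097]
tool_rot: [2.195, 2.247, -0.001]
contact_force: [2.0, 4.7, 0.9]
width: 0.0114
grasp_force: 15.0
```

servo_tool(
  increments=[
    [[0,-0.123,0.188,0,0,0],[0,-0.116,0.193,0,0,0],[0,-0.108,0.197,0,0,0],[0,-0.1,0.202,0,0,0],[0,-0.092,0.205,0,0,0],[0,-0.083,0.209,0,0,0],[0,-0.075,0.212,0,0,0],[0,-0.066,0.215,0,0,0],[0,-0.058,0.217,0,0,0],[0,-0.049,0.22,0,0,0]],
  ],
)

```text
t: 27.15
eef_pos: [0.4552, -0.1747, 0.1273]
tool_rot: [2.195, 2.247, -0.002]
contact_force: [0.8, 5.1, 1.5]
width: 0.011
grasp_force: 15.0
```

servo_tool(
  increments=[
    [[0,-0.026,0.138,0,0,0],[0,-0.023,0.139,0,0,0],[0,-0.019,0.139,0,0,0],[0,-0.016,0.14,0,0,0],[0,-0.012,0.1,0,0,0],[0,0,0,0,0,0],[0,0,0,0,0,0]],
  ],
)

```text
t: 27.85
eef_pos: [0.4513, -0.1748, 0.1013]
tool_rot: [-2.195, -2.247, 0.003]
contact_force: [-0.3, 4.7, -3.3]
width: 0.0112
grasp_force: 15.0
```

servo_tool(
  increments=[
    [[0,-0.006,0.07,0,0,0],[0,-0.005,0.07,0,0,0],[0,-0.004,0.07,0,0,0],[0,-0.003,0.07,0,0,0],[0,0,0,0,0,0],[0,0,0,0,0,0]],
  ],
)

```text
t: 28.45
eef_pos: [0.4505, -0.1748, 0.0904]
tool_rot: [-2.195, -2.247, 0.003]
contact_force: [-0.6, 4.6, -3.7]
width: 0.0115
grasp_force: 15.0
```

servo_tool(
  increments=[
    [[0,0,0.06,0,0,0],[0,0,0.06,0,0,0],[0,0,0,0,0,0],[0,0,0,0,0,0]],
  ],
)

```text
t: 28.85
eef_pos: [0.4504, -0.1749, 0.0856]
tool_rot: [-2.195, -2.247, 0.004]
contact_force: [-0.9, 6.1, -2.1]
width: 0.0112
grasp_force: 15.0
```

servo_tool(
  increments=[
    [[0,0,0.05,0,0,0],[0,0,0.05,0,0,0],[0,0,0,0,0,0]],
  ],
)

```text
t: 29.15
eef_pos: [0.4502, -0.1749, 0.0816]
tool_rot: [-2.195, -2.247, 0.004]
contact_force: [-2.8, 4.4, -1.7]
width: 0.0112
grasp_force: 15.0
```

servo_tool(
  increments=[
    [[0,0,0.04,0,0,0],[0,0,0.04,0,0,0],[0,0,0,0,0,0]],
  ],
)

```text
t: 29.45
eef_pos: [0.4503, -0.1749, 0.079]
tool_rot: [-2.195, -2.247, 0.004]
contact_force: [-3.8, 5.1, 4.9]
width: 0.0111
grasp_force: 15.0
```

servo_tool(
  increments=[
    [[0,0,0.04,0,0,0],[0,0,0.03,0,0,0],[0,0,0,0,0,0]],
  ],
)

```text
t: 29.75
eef_pos: [0.4503, -0.1757, 0.0773]
tool_rot: [2.195, 2.247, -0.006]
contact_force: [-7.5, 4.6, 16.9]
width: 0.0112
grasp_force: 15.0
```

servo_tool(
  increments=[
    [[0,0,-0.03,0,0,0],[0,0,0,0,0,0]],
  ],
)

```text
t: 29.95
eef_pos: [0.4503, -0.1757, 0.0775]
tool_rot: [2.196, 2.247, -0.005]
contact_force: [-4.7, 3.5, 6.2]
width: 0.0113
grasp_force: 15.0
```

servo_tool(
  increments=[
    [[0,0,0,0,0,0],[0,0,0,0,0,0],[0,0,0,0,0,0],[0,0,-0.3,0,0,0],[0,0,-0.5,0,0,0],[0,0,-0.8,0,0,0],[0,0,-0.8,0,0,0],[0.3,0,-0.8,0,0,0],[0.5,0,-0.5,0,0,0],[0.5,0,0,0,0,0]],
  ],
  jaw=0.62,
)

```text
t: 30.95
eef_pos: [0.4526, -0.123, 0.2292]
tool_rot: [2.191, 2.241, 0.002]
contact_force: [0.4, -0.5, 0.2]
width: 0.0349
grasp_force: 0.0
```

servo_tool(
  increments=[
    [[0.7,0,0,0,0,0],[0.8,0,0,0,0,0],[0.8,0,0,0,0,0],[0.8,0,0,0,0,0],[0.8,0,0,0,0,0],[0,0,0,0,0,0],[0,0,0,0,0,0]],
  ],
)

```text
t: 31.65
eef_pos: [0.4468, 0.0336, 0.2256]
tool_rot: [2.191, 2.248, -0.001]
contact_force: [0.4, -0.2, -0.0]
width: 0.0348
grasp_force: 0.0
```

Run:
```python
from h import *
o=r.get_obs();print(o['t'],o['eef_pos'],o['contact_force'])
a=r.read_camera("scene");b=r.read_camera("side");cv2.imwrite("pics/s7.png",a);cv2.imwrite("pics/d7.png",b)
s,d=cam("scene"),cam("side")
H=np.array([[.4515,-.1725+.052,.075],[.4515,-.1725-.052,.075]]);p=proj(s,H);q=proj(d,H);print(p,q)
z=lambda i,x,y,w,h,k:cv2.resize(i[y:y+h,x:x+w],(w*k,h*k),interpolation=cv2.INTER_CUBIC)
A=z(a,250,205,133,100,6);B=z(b,265,105,133,100,6)
cv2.imwrite("pics/c7.png",cv2.resize(np.vstack([A[:,:],B]),(532,800))[:, :] if 0 else np.hstack([z(a,250,205,100,100,4),z(b,300,105,100,100,4)]))
```

```text
31.65 [0.4467967  0.03361654 0.2256372 ] [ 0.35764515 -0.23319708 -0.00835985]
[[280.253643   229.1050005 ]
 [258.93635568 253.20259048]] [[359.04690095 164.19150308]
 [372.37197299 146.42894114]]
```

View pics/c7.png

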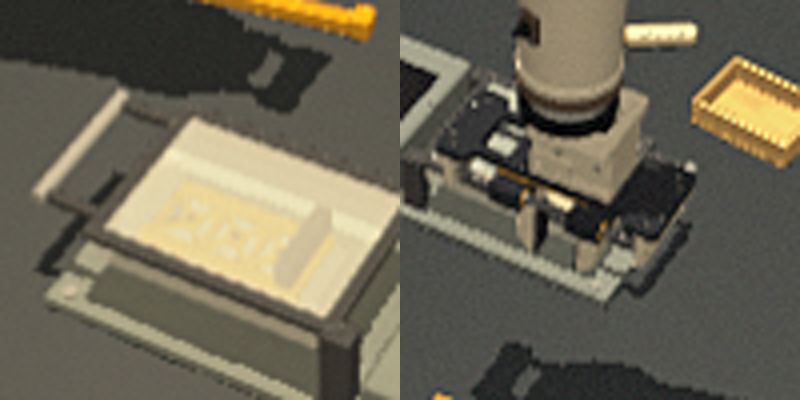

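The scene view shows the guard level over the panel. The handle ends are at about (281,228) and (260,253), within about 1.5 px of where a closed guard projects.

```bash
python3 -c "
from rig import r
print(r.hand_in())"
```

```text
the job is handed in; nothing more can be done
None
```

I raised the guard, loaded the brass panel flat on the bed under the jaw lip and against the fence, lowered the guard slowly until closed, and handed the job in after about 32 s; the final camera check agreed, but no verdict came back.

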